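# Turn a slide carrier over on the ramp and seat it face down in the sliding nest

### The job

Stow the slide carrier face down in the turnover stand: let it tip over the ramp's lip by its own fall, so that it turns over out of the gripper (never turn it over or touch it while it stands on edge), then work it fully home in the seat below, notch over the key. The nest that holds the seat may be clamped a little nearer to or farther from the ramp, so feel for it. Leave the jar and carton beside the carrier and the bottle behind the ramp where they are.

Things in the scene. Friction and masses are not known exactly. Their poses are not given: they have to be found in the camera images.
- slide_carrier: Flat bare aluminium plate 50 x 90 x 12 mm (x, y, z), about 0.13 kg. Face (own +z side): three rectangular recesses 2.5 mm deep; underside plain. The middle of its +y end has a notch 14 mm wide, 10 mm deep. Origin: centre of the underside. Starts on the bench face up, left of the microscope, notched end pointing roughly left. Can be held across its 50 mm width anywhere along its length.
- carrier_center (a point): Middle of the slide carrier's volume, 6 mm above its origin; axes as the carrier's. The tall microscope (front x = 0.44 m, y = -0.15 to 0.2 m) stands between the carrier and the stand: carry the carrier round in front of it, drawn back to about 0.3 m from the robot's axis.
- carrier_notch (a point): Inner end of the carrier's notch, on its long centre line, 35 mm from the centre towards the notched end.
- turnover_stand: Fixed stand, 116 x 250 mm (x, y), base 4 mm thick. Origin at bench level under base_mid. At its +y end a ramp, 90 mm wide, climbs at 40 degrees towards -y and ends in a lip. On the base lies a nest, clamped fast: an aluminium insert 112 mm wide, top 9 mm above the bench, with the seat, a pocket down to the base. The carrier's upper side is 21 mm above the bench on the nest, 16 mm seated.
- ramp_lip (a point): Middle of the top of the straight rounded lip, 77 mm towards +y from base_mid, 120 mm above the bench; axes as the stand's. A carrier let go level 5 to 20 mm above it, notched end over the ramp, centre 20 to 28 mm beyond the lip (to -y), tips over it and lands face down within about 30 mm of base_mid, notch away from the ramp. Centred 35 mm beyond, or let go tilted, it may not turn over.
- specimen_jar: Loose bystander: clear jar with a yellow lid, 58 mm across, 59 mm tall, behind the carrier. Origin at the centre of its foot.
- coverslip_box: Loose bystander: white carton with a blue band, 53 x 52 x 18 mm, to the left of the carrier. Origin at the centre of its underside.
- stain_bottle: Loose bystander: bottle with a black cap, 42 mm across, 95 mm tall, behind the stand's ramp. Origin at the centre of its foot.
- base_mid (a point): Mid-line point on top of the base, 4 mm above the bench; axes as the stand's. The seat's centre is on this line (x = 0) but up to 10 mm either way along y: no reading tells where. Seat 54 x 93 mm, 5 mm deep. Key 10 mm wide, 7 mm long, in the middle of its -y wall. Nest cut away beside it for fingers, 59 mm along y. Stop bar on the nest, top 34 mm above bench, inner face 89 mm to -y of seat centre.

How it is judged:
By the outcome, as a careful person would: the job done as asked, in the order asked, and still so for the second after the job is handed in, with the robot touching nothing.
It also fails if it takes over 61 s, if anything falls off the work surface, if the arm or the gripper's body presses on something with over 40 N, if the wrist force passes 120 N, or if a joint passes its speed limit or range.

### The arm

A 6-joint arm with a two-finger parallel gripper is mounted at the origin on a cart in front of the work surface, level with it; the furniture and walls round the work are solid. World frame = base frame: x ahead of the robot, y to its left, z up, the work surface at z = 0. Lengths are in m, angles in rad, forces in N, time in s.
With the tool pointing down it reaches from about 0.275 to 1 m from the base axis. Payload 8.4 kg.
Tool frame: the origin (TCP) lies on the centre line of the jaws, within the pads' length; the fingertips stand 17 mm ahead of it and the grasp point (between the pads) lies 2 mm behind it (bot.tcp_to_tips is the z of the fingertips in the tool frame, in m); z points along the fingers, y is the line along which they close (so a half turn about z gives the same grasp; the last joint's range is limited). The gripper opens to 85 mm and grips with 20 to 120 N. Pads are 22 mm wide; open, the fingers measure 114 mm over their backs; the gripper's body (76 mm by 85 mm) begins 54 mm behind the grasp point. The pads swing forward as they close: fully open they stand 13 mm farther back than shut.
Start: joints at [-1.176, 0.353, 1.633, -0, 1.155, -0.002], TCP at [0.242, -0.576, 0.248] pointing down, gripper open.
Joint ranges: [-2.63, 2.63], [-0.92, 2.1], [0.06, 2.66], [-1.3, 4.44], [0, 2.69], [-3.02, 3.02]. Speed limits (rad/s): [2.22, 2.22, 2.79, 3.14, 3.14, 3.14].

### API

Orientations are given as a unit quaternion [x, y, z, w].
In Python, from workcell import bot, hand, kinematics, get_obs, vision, hand_in gives the robot as it stands. The module is installed in compiled form; this text tells all that it offers. Calls block until the motion is done:
- bot.reach(position, orientation): joint-space move of the TCP to a pose.
- bot.servo_line(position, ori=None, velocity=0.15): straight line of the TCP; ori=None keeps the orientation; velocity is the mean speed in m/s.
- bot.goto_joints(angles): joint-space move.
- hand.move_gripper(opening, strength=None): finger opening in m; strength is the grip in N (None keeps the last); returns when the fingers have stopped.
- bot.dwell(seconds).
- kinematics.solve_ik(position, orientation): joint angles nearest the present ones, or None.
- get_obs(): the state.
- vision.read_camera(name): name is "scene" or "top" or "wrist"; returns a dict with "frame" (420x560x3 uint8, red, green, blue), "intrinsics" (3x3 intrinsics, pixels), "dist" ([k1, k2, p1, p2, k3] as OpenCV has them; the pictures are not rectified), "view" (4x4, takes a point from world to camera coordinates). Camera axes: x right, y down, z forward; pixel columns grow to the right and rows downward; lengths in m; the calibration is good to about 2 mm. A picture is of the moment at which its call begins. There is no depth.
A pose or a line that the arm cannot do raises bot.IKError and nothing moves.
- hand_in(): hands the job in; it is judged then, once.
The state is a dict: "time_s": time; "joint_pos": joint angles; "joint_vel": joint speeds; "joint_efforts": joint torques, N m; "position": TCP position; "orientation": TCP orientation; "wrist_force": force on the tool from outside, world axes, zero at the start; "ft_torque": the same for the moment, N m; "gripper_width": finger opening in m; "grip_force": force on a finger pad.
Only numpy, scipy, OpenCV 4.12 (cv2) and the standard library are available. Lean on these libraries where they do the work, as an engineer would, in place of code of your own. Each camera call takes 0.05 s, during which the arm holds its last target. There are 200 camera calls.

## Working session

There is one attempt and no reset: what is moved stays moved. The work goes in short steps, each a Python script; the robot and the scene stay as the last script left them, time stands still between calls to the robot, and variables do not carry over. Pictures are saved under pics/ and viewed, at most 10 in all, crops included, and the job is handed in when it is done.

```bash
mkdir -p pics
cat > h.py <<'E'
import numpy as np, cv2
from workcell import bot, hand, kinematics, get_obs, vision, hand_in
def cam(n,save=None):
    c=vision.read_camera(n)
    if save: cv2.imwrite('pics/'+save,cv2.cvtColor(c['frame'],cv2.COLOR_RGB2BGR))
    return c
def ray(c,uv):
    uv=np.array(uv,float).reshape(-1,1,2)
    n=cv2.undistortPoints(uv,np.array(c['intrinsics']),np.array(c['dist'])).reshape(-1,2)
    V=np.array(c['view']);R=V[:3,:3];t=V[:3,3]
    d=np.c_[n,np.ones(len(n))]@R
    return -R.T@t, d/np.linalg.norm(d,axis=1)[:,None]
def plane(c,uv,z):
    o,d=ray(c,uv); return o+d*((z-o[2])/d[:,2])[:,None]
def tri(c1,u1,c2,u2):
    o1,d1=ray(c1,u1);o2,d2=ray(c2,u2);out=[]
    for a,b in zip(d1,d2):
        s=np.linalg.lstsq(np.c_[a,-b],o2-o1,rcond=None)[0]
        p,q=o1+s[0]*a,o2+s[1]*b; out.append(np.r_[(p+q)/2,np.linalg.norm(p-q)])
    return np.array(out)
def proj(c,P):
    V=np.array(c['view']);r=cv2.Rodrigues(V[:3,:3])[0]
    return cv2.projectPoints(np.array(P,float).reshape(-1,1,3),r,V[:3,3],np.array(c['intrinsics']),np.array(c['dist']))[0].reshape(-1,2)
E
python3 - <<'E'
from h import *
import pickle
D={n:cam(n) for n in('scene','top')}
pickle.dump(D,open('c0.pkl','wb'))
im=np.hstack([D[n]['frame'] for n in D])
for n in D:
    c=D[n]; cv2.imwrite(f'pics/{n}0.png',cv2.cvtColor(cv2.resize(c['frame'],(784,588),interpolation=cv2.INTER_CUBIC),cv2.COLOR_RGB2BGR))
    print(n,np.round(ray(c,[[280,210]])[0],3), np.round(ray(c,[[280,210]])[1],3),c['intrinsics'][0][0])
o=get_obs();print(o['time_s'],o['orientation'],o['wrist_force'])
E
```

```text
scene [-0.286  0.715  0.99 ] [[ 0.621 -0.468 -0.629]] 430.24878087473434
top [0.374 0.063 1.529] [[ 0.132  0.004 -0.991]] 450.286754145367
0.1 [ 9.80382903e-01  1.97101474e-01 -1.21280217e-04 -5.97495561e-04] [ 0.52888005 -0.04661261 -0.70807749]
```

View pics/scene0.png

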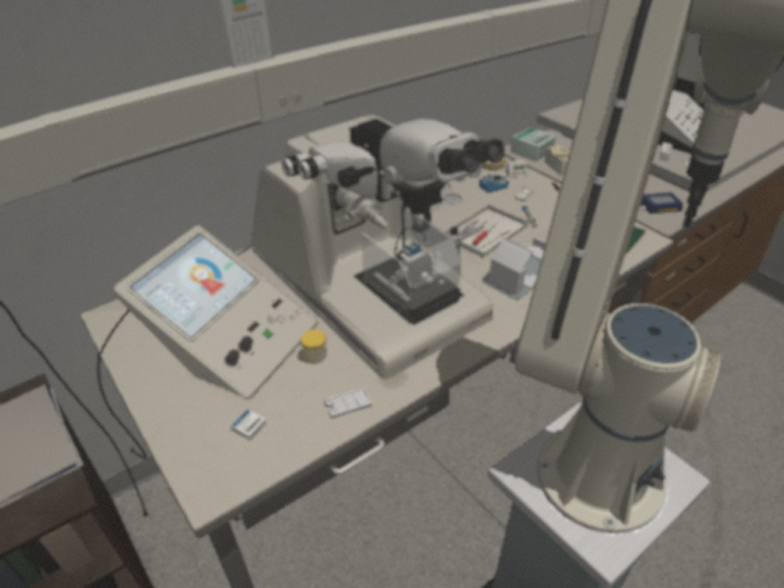

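View pics/top0.png

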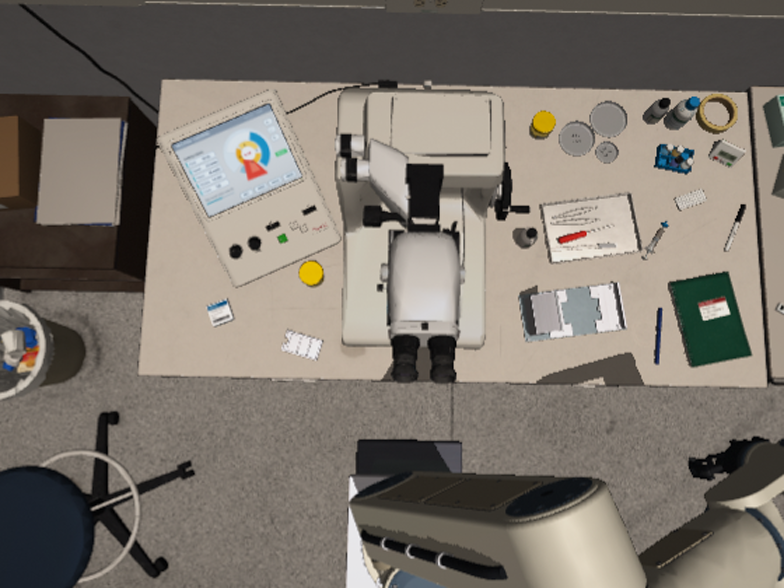

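The pictures show, at 1.4x scale, the carrier at about (303,344) in the top view with its notch to the left and the jar at (311,273). The carton is at (220,312), the stand at (572,310) with the ramp on the left, and the bottle at (526,236). In the scene view the carrier is at (348,402), and the stand is hidden by the arm.

Run:
```python
from h import *
import pickle
D=pickle.load(open('c0.pkl','rb'));t=D['top'];s=D['scene']
print('rough',np.round(plane(t,np.array([[303,344],[311,273],[220,312],[526,236],[520,290],[527,340],[620,282],[626,332]])/1.4,0.01)[:,:2],3).tolist())
def crop(c,x0,y0,x1,y1,k): return cv2.resize(c['frame'][y0:y1,x0:x1],None,fx=k,fy=k,interpolation=cv2.INTER_CUBIC)
a=crop(t,195,230,240,262,8); b=crop(s,225,270,272,302,8); e=crop(t,365,190,453,250,8)
H=np.zeros((256+480,750,3),np.uint8); H[:256,:360]=a; H[:256,370:370+b.shape[1]]=b[:, :380]; H[256:,:704]=e
cv2.imwrite('pics/crops.png',cv2.cvtColor(cv2.resize(H,(600,588)),cv2.COLOR_RGB2BGR))
# carrier masks
for c,(x0,y0,x1,y1) in((t,(195,230,240,262)),(s,(225,270,272,302))):
    g=cv2.cvtColor(crop(c,x0,y0,x1,y1,4),cv2.COLOR_RGB2HSV)
    print([np.percentile(g[...,i],[5,25,50,75,95]) for i in range(3)])
try:
  for p in ([0.30,-0.37,0.33],[0.33,0.2,0.3]):print(kinematics.solve_ik(p,[1,0,0,0]),kinematics.solve_ik(p,[.7071,.7071,0,0]),kinematics.solve_ik(p,[.7071,-.7071,0,0]))
except Exception as x: print(x)
```

```text
rough [[0.45, 0.279], [0.623, 0.267], [0.523, 0.483], [0.727, -0.259], [0.592, -0.243], [0.471, -0.259], [0.617, -0.488], [0.495, -0.499]]
[array([  0.,  15.,  15.,  16., 165.]), array([ 3., 12., 41., 42., 43.]), array([177., 190., 192., 194., 234.])]
[array([12., 17., 18., 19., 20.]), array([ 9.  , 14.75, 30.  , 31.  , 33.  ]), array([149., 172., 174., 175., 188.])]
[-8.92647117e-01  4.08200893e-02  1.83870646e+00 -4.44089210e-16
  1.26206610e+00  6.78149210e-01] [-8.92647117e-01  4.08200893e-02  1.83870646e+00 -4.44089210e-16
  1.26206610e+00 -8.92647117e-01] [-8.92647117e-01  4.08200893e-02  1.83870646e+00 -4.44089210e-16
  1.26206610e+00  2.24894554e+00]
[ 5.40976643e-01 -9.43318122e-02  2.03646272e+00 -4.44089210e-16
  1.19946175e+00  2.11177297e+00] [ 5.40976643e-01 -9.43318122e-02  2.03646272e+00 -4.44089210e-16
  1.19946175e+00  5.40976643e-01] [ 5.40976643e-01 -9.43318122e-02  2.03646272e+00 -4.44089210e-16
  1.19946175e+00 -2.60061601e+00]
```

View pics/crops.png

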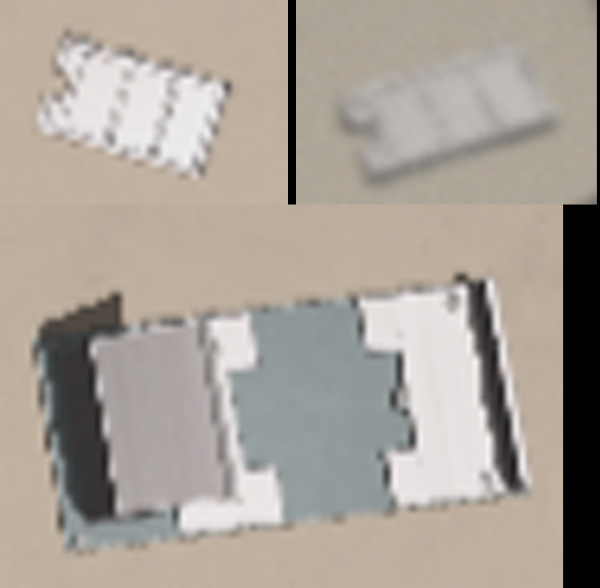

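Crop view (about 1.14 crop-px per... enlarged): the carrier is yawed about -16°, notch to the left. The stand is yawed about +6°, with the ramp lip near crop (220,410), the key near (403,405) and the stop bar near (490,385). Next I'll take wrist views of the stand from two places.

```bash
cat >> h.py <<'E'
def Q(yaw):
    a=(np.pi/2+yaw)/2; return [np.cos(a),np.sin(a),0,0]
E
python3 - <<'E'
from h import *
import pickle
print(bot.tcp_to_tips, get_obs()['gripper_width'])
q=Q(0.1); W=[]
for p in ([0.50,-0.36,0.36],[0.50,-0.42,0.36]):
    bot.reach(p,q); c=cam('wrist'); W.append(c); o=get_obs(); print(o['time_s'],np.round(o['position'],3),np.round(ray(c,[[280,210]]),3) if 0 else [np.round(v,3).tolist() for v in ray(c,[[280,210]])], c['intrinsics'][0][0], plane(c,[[0,0],[559,0],[559,419],[0,419]],0).round(3)[:,:2].tolist())
pickle.dump(W,open('w1.pkl','wb'))
a=np.vstack([W[0]['frame'],W[1]['frame']]); 
cv2.imwrite('pics/w1.png',cv2.cvtColor(W[0]['frame'],cv2.COLOR_RGB2BGR))
cv2.imwrite('pics/w1b.png',cv2.cvtColor(W[1]['frame'],cv2.COLOR_RGB2BGR))
E
```

```text
0.017 0.08548258550563162
1.4833 [ 0.499 -0.361  0.359] [[0.492, -0.281, 0.486], [[0.028, -0.301, -0.953]]] 350.74716168714883 [[0.148, -0.205], [0.812, -0.14], [1.032, -0.77], [0.053, -0.868]]
1.8833 [ 0.499 -0.421  0.359] [[0.492, -0.342, 0.485], [[0.027, -0.301, -0.953]]] 350.74716168714883 [[0.148, -0.266], [0.811, -0.202], [1.03, -0.831], [0.052, -0.927]]
```

View pics/w1.png

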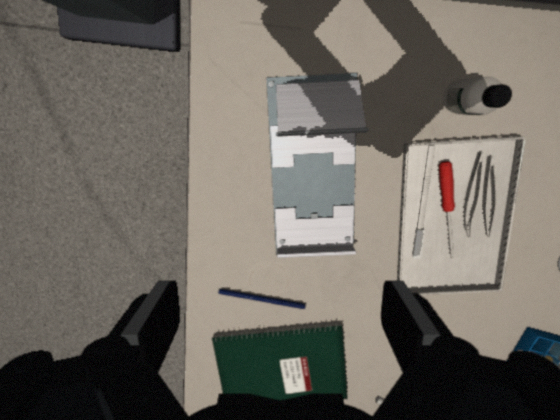

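The wrist view shows the stand at columns 266-367, rows 73-257. The lip line runs (278,133)-(366,130), the key is near (314,216), the stop bar near row 248, and the bottle cap is at (497,94).

Run:
```python
from h import *
import pickle
W=pickle.load(open('w1.pkl','rb'))
L=[]
for c,y0 in((W[0],65),(W[1],0)):
    L.append(cv2.resize(c['frame'][y0:y0+198,255:385],None,fx=3,fy=3,interpolation=cv2.INTER_CUBIC))
# gamma
H=np.hstack(L); H=(255*(H/255.)**0.7).astype(np.uint8)
print(H.shape); cv2.imwrite('pics/w1c.png',cv2.cvtColor(H,cv2.COLOR_RGB2BGR))
```

```text
(594, 780, 3)
```

View pics/w1c.png

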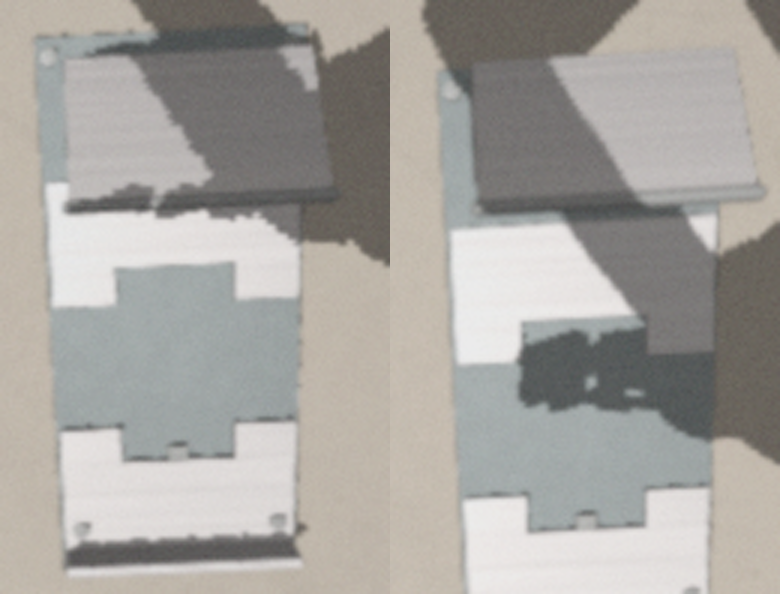

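Run:
```python
from h import *
import pickle
W=pickle.load(open('w1.pkl','rb'))
n='lipL lipR cutTL cutTR seatTL seatTR cutBL cutBR seatBL seatBR baseTL key'.split()
A=np.array([[66,207],[336,197],[52,307],[300,298],[117,268],[234,263],[60,430],[297,421],[122,460],[235,457],[37,38],[178,450]],float)
B=np.array([[478,209],[765,193],[457,364],[713,352],[521,323],[647,317],[462,498],[711,487],[527,530],[648,526],[438,72],[586,518]],float)
a=A/3+[255,65]; b=(B-[390,0])/3+[255,0]
T=tri(W[0],a,W[1],b)
z=[.115,.115]+[.009]*8+[.004,.009]
for i,k in enumerate(n): print(k,T[i].round(4),plane(W[0],a[i],z[i])[0,:2].round(4),plane(W[1],b[i],z[i])[0,:2].round(4))
o=[plane(W[0],p,.004)[0,:2].round(4) for p in np.array([[66,573],[300,562]])/3+[255,65]];print(o)
D=pickle.load(open('c0.pkl','rb'))
```

```text
lipL [ 0.4925 -0.3158  0.1193  0.001 ] [ 0.492  -0.3162] [ 0.493  -0.3155]
lipR [ 0.5817 -0.3033  0.1256  0.001 ] [ 0.5838 -0.3039] [ 0.5849 -0.3021]
cutTL [ 0.4901 -0.3709  0.012   0.0006] [ 0.4897 -0.3715] [ 0.4904 -0.3711]
cutTR [ 0.5998 -0.3553  0.0156  0.0007] [ 0.6016 -0.3563] [ 0.6009 -0.3555]
seatTL [ 0.517  -0.3514  0.0054  0.001 ] [ 0.5173 -0.3509] [ 0.5163 -0.3514]
seatTR [ 0.5701 -0.3438  0.0074  0.0006] [ 0.5695 -0.3436] [ 0.5701 -0.3438]
cutBL [ 0.4985 -0.4296  0.0094  0.0007] [ 0.4988 -0.4297] [ 0.4981 -0.4297]
cutBR [ 6.092e-01 -4.133e-01  1.230e-02  2.000e-04] [ 0.6099 -0.4143] [ 0.6101 -0.4139]
seatBL [ 5.294e-01 -4.412e-01  1.070e-02  4.000e-04] [ 0.5298 -0.4418] [ 0.5293 -0.4415]
seatBR [ 0.5829 -0.4333  0.0141  0.001 ] [ 0.5834 -0.4349] [ 0.5844 -0.4344]
baseTL [ 0.4724 -0.258   0.0035  0.0009] [ 0.4729 -0.258 ] [ 0.472  -0.2581]
key [ 5.550e-01 -4.323e-01  1.460e-02  2.000e-04] [ 0.5558 -0.4341] [ 0.5556 -0.4334]
[array([ 0.5089, -0.5058]), array([ 0.6245, -0.4882])]
```

Run:
```python
from h import *
import pickle
psi=0.143;u=np.array([-np.sin(psi),np.cos(psi)]);ex=np.array([np.cos(psi),np.sin(psi)])
W=[]
for p in ([0.535,-0.37,0.22],[0.53,-0.305,0.22]):
    bot.reach(p,Q(psi)); bot.dwell(.1); W.append(cam('wrist'))
pickle.dump(W,open('w2.pkl','wb')); print(get_obs()['time_s'])
H=np.hstack([c['frame'][::1] for c in W])
cv2.imwrite('pics/w2.png',cv2.cvtColor(cv2.resize(H,(800,300),interpolation=cv2.INTER_AREA),cv2.COLOR_RGB2BGR))
P0=np.array([.5375,-.305])
for c in W:
  g=cv2.GaussianBlur(cv2.cvtColor(c['frame'],cv2.COLOR_RGB2GRAY).astype(np.float32),(0,0),.6)
  for xo in(-.035,-.02,0.02,.035):
    s=np.arange(-.02,.016,.001)
    P=np.c_[P0+xo*ex+s[:,None]*u,np.full(len(s),.12)]
    uv=proj(c,P).astype(np.float32)
    v=cv2.remap(g,uv[:,0].reshape(1,-1),uv[:,1].reshape(1,-1),cv2.INTER_LINEAR)[0]
    print(xo,' '.join(f'{a:.0f}' for a in v))
```

```text
3.2083
-0.035 217 216 216 217 217 217 216 217 216 216 217 216 216 202 142 138 157 127 115 147 160 160 159 158 161 161 156 154 158 159 160 157 153 155 154 153
-0.02 215 215 213 215 215 215 216 216 216 215 215 216 215 202 142 136 152 129 117 150 162 160 160 159 158 156 151 136 135 115 96 89 80 78 78 77
0.02 81 80 79 81 81 78 79 82 81 79 79 81 82 84 61 52 58 58 58 75 81 81 82 80 81 79 79 78 79 79 79 78 77 77 77 75
0.035 60 62 60 62 63 62 63 63 63 60 59 62 61 58 47 50 59 60 59 76 81 81 87 90 106 137 146 150 152 152 150 150 150 150 150 147
-0.035 148 149 148 146 147 148 162 194 213 218 220 221 220 210 180 158 162 140 119 139 166 172 171 160 123 94 88 86 85 84 85 87 87 87 86 85
-0.02 146 146 147 147 148 149 150 149 146 140 138 139 135 120 114 138 157 142 117 130 161 164 151 129 103 90 88 88 86 86 86 86 86 87 86 84
0.02 143 142 142 141 142 142 149 172 199 206 208 210 208 205 182 143 134 121 90 75 84 87 85 86 86 88 88 86 87 85 85 85 84 84 83 83
0.035 132 127 126 129 132 133 137 152 161 156 152 153 148 145 116 73 61 63 61 68 81 86 86 85 86 88 87 87 87 85 84 85 84 84 84 83
```

View pics/w2.png

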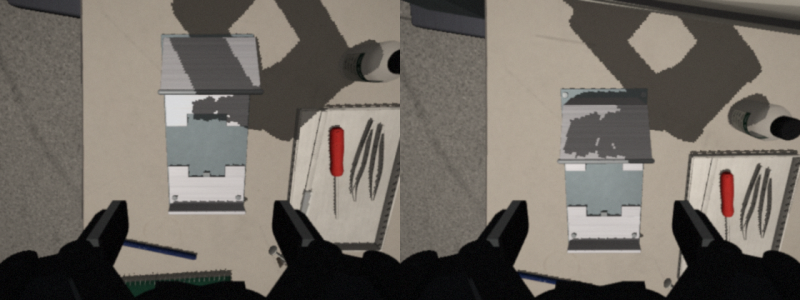

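Both views agree: the lip rod is 4 mm behind my first guess, at about z = 0.12. That puts base_mid at (0.549,-0.385) and the seat centre at about (0.5505,-0.3927). Next I'll go round in front of the microscope to the carrier.

Run:
```python
from h import *
import pickle
yaw=-0.27
bot.reach([.26,-.16,.25],Q(0)); bot.reach([.26,.16,.25],Q(0)); print(get_obs()['time_s'])
W=[]
for p in ([0.43,0.325,0.22],[0.44,0.28,0.18]):
    bot.reach(p,Q(yaw)); bot.dwell(.1); W.append(cam('wrist'))
pickle.dump(W,open('w3.pkl','wb')); print(get_obs()['time_s'])
H=np.hstack([c['frame'] for c in W])
cv2.imwrite('pics/w3.png',cv2.cvtColor(cv2.resize(H,(800,300),interpolation=cv2.INTER_AREA),cv2.COLOR_RGB2BGR))
C=[]
for i,c in enumerate(W):
    uv0=proj(c,[.45,.279,.012])[0]; 
    hsv=cv2.cvtColor(c['frame'],cv2.COLOR_RGB2HSV)
    m=((hsv[...,1]<26)&(hsv[...,2]>165)).astype(np.uint8)
    k,lab,st,_=cv2.connectedComponentsWithStats(m)
    j=1+np.argmin([abs(st[q,0]+st[q,2]/2-uv0[0])+abs(st[q,1]+st[q,3]/2-uv0[1])+1e4*(st[q,4]<1000) for q in range(1,k)])
    mm=cv2.morphologyEx((lab==j).astype(np.uint8),cv2.MORPH_CLOSE,np.ones((5,5)))
    cn=max(cv2.findContours(mm,cv2.RETR_EXTERNAL,cv2.CHAIN_APPROX_NONE)[0],key=cv2.contourArea)
    pts=plane(c,cn.reshape(-1,2),.012)[:,:2]
    r=cv2.minAreaRect((pts*1000).astype(np.float32)); print(uv0,st[j],r)
    bx=cv2.boxPoints(r)/1000; bx=bx[np.argsort(np.arctan2(*(bx-bx.mean(0)).T))]
    C.append(proj(c,np.c_[bx,np.full(4,.012)])); print(bx.round(4).tolist())
print(tri(W[0],C[0],W[1],C[1]).round(4))
```

```text
5.775
7.375
[311.11273187 221.043959  ] [318 237  19  23 271] ((459.0050354003906, 245.68759155273438), (25.250028610229492, 17.85470962524414), 72.52565002441406)
[[0.44670000672340393, 0.2363000065088272], [0.4542999863624573, 0.2603999972343445], [0.47130000591278076, 0.2549999952316284], [0.46369999647140503, 0.23100000619888306]]
[290.27567569 194.30976417] [ 343  316   58   85 2225] ((485.2204284667969, 89.0064468383789), (43.119956970214844, 102.91352081298828), 8.098173141479492)
[[0.47110000252723694, 0.03500000014901161], [0.45660001039505005, 0.13689999282360077], [0.4993000030517578, 0.14300000667572021], [0.5138000249862671, 0.041099999099969864]]
[[0.4566 0.4031 0.3496 0.0097]
 [0.4578 0.417  0.3859 0.0128]
 [0.4498 0.4251 0.4006 0.0025]
 [0.4533 0.404  0.3512 0.0036]]
```

View pics/w3.png

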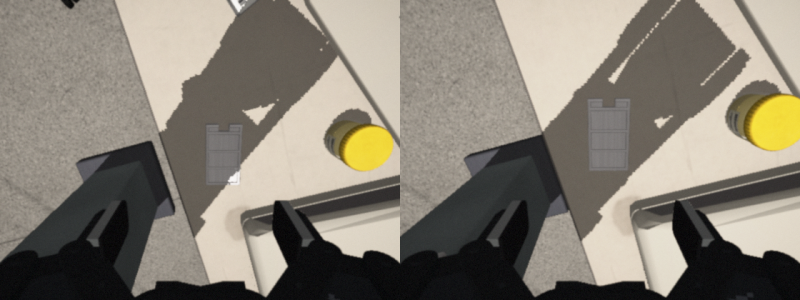

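The carrier lies in the arm's shadow: view A at full-res columns 287-340, rows 172-262; view B at columns 263-322, rows 137-240, notch up. I'll segment by saturation inside those windows.

```bash
cat > seg.py <<'E'
from h import *
def carrier(c,roi,z,th):
    x0,y0,x1,y1=roi
    hsv=cv2.cvtColor(cv2.GaussianBlur(c['frame'],(0,0),.8),cv2.COLOR_RGB2HSV)[y0:y1,x0:x1]
    m=(hsv[...,1]<th).astype(np.uint8)
    m=cv2.morphologyEx(m,cv2.MORPH_CLOSE,np.ones((5,5)))
    m=cv2.morphologyEx(m,cv2.MORPH_OPEN,np.ones((3,3)))
    cn=max(cv2.findContours(m,cv2.RETR_EXTERNAL,cv2.CHAIN_APPROX_NONE)[0],key=cv2.contourArea).reshape(-1,2)+[x0,y0]
    pts=plane(c,cn,z)[:,:2]
    r=cv2.minAreaRect((pts*1000).astype(np.float32))
    bx=cv2.boxPoints(r)/1000; bx=bx[np.argsort(np.arctan2(*(bx-bx.mean(0)).T))]
    return r,bx,proj(c,np.c_[bx,np.full(4,z)]),hsv
E
python3 - <<'E'
from seg import *
import pickle
W=pickle.load(open('w3.pkl','rb'));C=[]
for c,roi in zip(W,((277,162,352,272),(250,125,335,252))):
    for th in (25,):
        r,bx,uv,h=carrier(c,roi,.012,th); print(r,bx.round(4).tolist(),uv.round(0).tolist(),np.percentile(h[...,1],[5,20,40,60,80]))
    C.append(uv)
T=tri(W[0],C[0],W[1],C[1]); print(T.round(4))
E
```

```text
((452.4769287109375, 282.46563720703125), (92.68008422851562, 49.730934143066406), 74.89958953857422) [[0.4163999855518341, 0.24420000612735748], [0.4404999911785126, 0.3337000012397766], [0.4885999858379364, 0.3206999897956848], [0.4643999934196472, 0.23119999468326569]] [[288.0, 259.0], [288.0, 172.0], [340.0, 172.0], [335.0, 259.0]] [ 8. 11. 12. 32. 39.]
((452.13897705078125, 282.1401672363281), (90.93785858154297, 50.274261474609375), 74.86981964111328) [[0.41600000858306885, 0.24480000138282776], [0.43970000743865967, 0.3325999975204468], [0.48829999566078186, 0.31949999928474426], [0.4645000100135803, 0.23170000314712524]] [[264.0, 239.0], [262.0, 137.0], [322.0, 137.0], [319.0, 239.0]] [ 8. 10. 12. 36. 39.]
[[4.171e-01 2.475e-01 1.910e-02 0.000e+00]
 [4.398e-01 3.323e-01 6.200e-03 1.100e-03]
 [4.894e-01 3.182e-01 1.600e-03 5.000e-04]
 [4.644e-01 2.333e-01 1.600e-02 3.000e-04]]
```

Run:
```python
from h import *
q=Q(-.264); C=[.4522,.2823]
hand.move_gripper(.062,40)
bot.reach(C+[.10],q); bot.servo_line(C+[.024],velocity=.12); bot.dwell(.15)
f0=np.array(get_obs()['wrist_force']); print(get_obs()['time_s'],f0.round(2))
z=.024
while z>.005:
    z-=.001; bot.servo_line(C+[z],velocity=.03); o=get_obs(); f=np.array(o['wrist_force'])-f0
    if abs(f[2])>3: break
print('contact',z,o['position'],f.round(1),o['time_s'])
bot.servo_line(C+[z+.003],velocity=.05)
hand.move_gripper(.045,40); o=get_obs(); print(o['gripper_width'],o['grip_force'],np.round(o['wrist_force']-f0,1))
bot.servo_line(C+[.12],velocity=.15); o=get_obs(); print(o['time_s'],o['gripper_width'],o['grip_force'],np.round(o['wrist_force']-f0,2),np.round(o['position'],4))
c=cam('wrist','w4.png')
```

```text
9.0917 [ 0.25  0.08 -0.01]
contact 0.010999999999999989 [0.45227977 0.28239544 0.01146181] [-1.7 -0.9  8.1] 12.3417
0.04915221379139561 44.39165796687121 [-0.5 -1.4  5.6]
13.7083 0.04882447813881546 41.47860109806061 [-0.73 -0.17 -0.98] [0.4517 0.282  0.1193]
```

Run:
```python
from h import *
psi=.143
bot.reach([.26,.16,.25],Q(0)); bot.reach([.26,-.16,.25],Q(0)); print(get_obs()['time_s'])
D=[.5421,-.3328]
bot.reach(D+[.22],Q(psi)); bot.servo_line(D+[.1445],velocity=.1); bot.dwell(.4)
o=get_obs(); print(o['time_s'],np.round(o['position'],4),np.round(o['orientation'],4),Q(psi),o['gripper_width'],np.round(o['wrist_force'],1))
cam('wrist','w5.png')
import pickle; pickle.dump(cam('top'),open('t5.pkl','wb'))
```

```text
16.175
18.7417 [ 0.5422 -0.3329  0.1447] [6.548e-01 7.558e-01 0.000e+00 2.000e-04] [np.float64(0.6547850295198572), np.float64(0.7558151659742478), 0, 0] 0.04884367974847751 [ 1.1 -0.  -1. ]
```

View pics/w5.png

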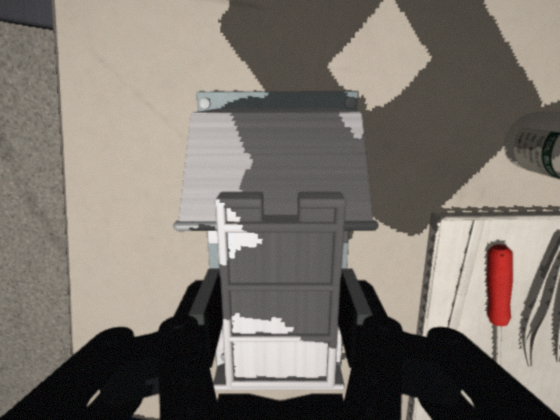

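The view shows the carrier face up, level and square to the ramp, notch end at row 194 (columns 217-343), lip at rows 221-230 (columns 176-374). I'll check the overhang in numbers, release, and retreat.

Run:
```python
from h import *
psi=.143;u=np.array([-np.sin(psi),np.cos(psi)]);ex=np.array([np.cos(psi),np.sin(psi)])
c=cam('wrist')
lip=np.array([.5387,-.309])
e=plane(c,[[240,194],[325,194],[217,200],[343,200]],.1422)[:,:2]-lip; l=plane(c,[[176,226],[374,226]],.118)[:,:2]-lip
print('end along',(e@u).round(4),(e@ex).round(4),'lip',(l@u).round(4),(l@ex).round(4))
end=(e[:2]@u).mean()-(l@u).mean(); print('centre beyond lip',.045-end)
if .020<.045-end<.028:
    hand.move_gripper(.082); D=[.5421,-.3328]
    bot.servo_line(D+[.20],velocity=.25)
    bot.reach([.535,-.37,.24],Q(psi)); bot.dwell(.2); c=cam('wrist','w6.png')
    import pickle; pickle.dump(c,open('w6.pkl','wb')); print(get_obs()['time_s'],get_obs()['wrist_force'])
```

```text
end along [0.0216 0.0216 0.0192 0.0192] [-0.0145  0.0177 -0.0234  0.0246] lip [-0.0002 -0.0002] [-0.0476  0.0441]
centre beyond lip 0.02317961446258565
20.275 [-0.72319156 -0.06287138 -0.16884832]
```

```bash
ls pics
```

```text
crops.png
scene0.png
top0.png
w1.png
w1b.png
w1c.png
w2.png
w3.png
w4.png
w5.png
w6.png
```

View pics/w6.png

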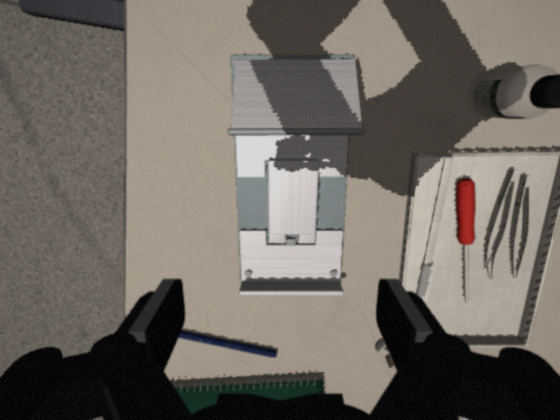

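The carrier has turned over: plain side up, notch at (291,240) towards the stop bar, rows 158-245, nearly over the seat. I'll take a closer second view to measure its offset and height.

Run:
```python
from h import *
import pickle
psi=.143;u=np.array([-np.sin(psi),np.cos(psi)]);ex=np.array([np.cos(psi),np.sin(psi)]);S=np.array([.550,-.3928])
bot.reach([.545,-.385,.16],Q(psi)); bot.dwell(.1); c=cam('wrist'); pickle.dump(c,open('w7.pkl','wb'));print(get_obs()['time_s'])
a=pickle.load(open('w6.pkl','rb'))
A=cv2.resize(a['frame'][140:260,225:355],None,fx=3,fy=3,interpolation=cv2.INTER_CUBIC)
uv=proj(c,[*S,.016])[0].astype(int); print(uv)
y0=max(0,uv[1]-100);x0=uv[0]-100;B=cv2.resize(c['frame'][y0:y0+200,x0:x0+200],None,fx=2,fy=2,interpolation=cv2.INTER_CUBIC)
H=np.zeros((400,800,3),np.uint8);H[:360,:390]=A;H[:400,400:800]=B;print(x0,y0)
cv2.imwrite('pics/w7.png',cv2.cvtColor((255*(H/255.)**.7).astype(np.uint8),cv2.COLOR_RGB2BGR))
```

```text
20.85
[282 211]
182 111
```

View pics/w7.png

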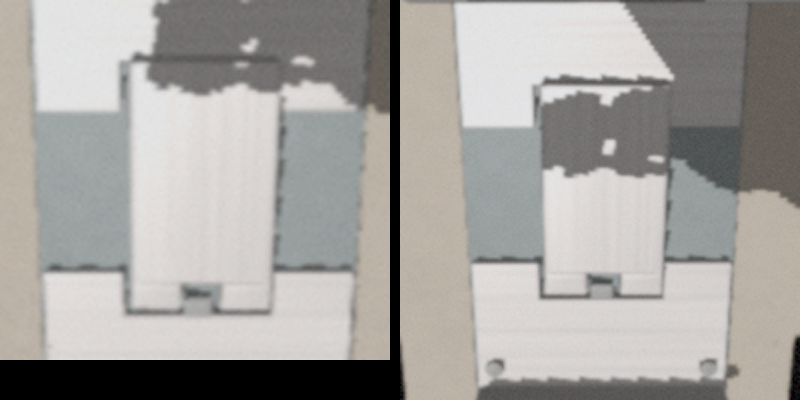

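The carrier looks to be lying in the seat outline with the key inside its notch (right crop (601,285)). I'll now feel its height with closed fingers at the middle and near both ends.

Run:
```python
from h import *
import pickle
psi=.143;u=np.array([-np.sin(psi),np.cos(psi)]);ex=np.array([np.cos(psi),np.sin(psi)]);S=np.array([.550,-.3928])
c6=pickle.load(open('w6.pkl','rb'));c7=pickle.load(open('w7.pkl','rb'))
L=np.array([[133,60],[280,60],[130,308],[270,310],[184,285],[219,285]])/3+[225,140]
R=(np.array([[541,82],[668,83],[543,294],[662,294],[588,275],[620,275]])-[400,0])/2+[182,111]
T=tri(c6,L,c7,R); print(T.round(4)); P=plane(c7,R,.016)[:,:2]-S; print(np.c_[P@ex,P@u].round(4)*1000)
hand.move_gripper(0.0,30)
bot.reach([*S,.06],Q(psi)); bot.servo_line([*S,.042],velocity=.1); bot.dwell(.1)
f0=np.array(get_obs()['wrist_force']); print(get_obs()['time_s'],get_obs()['gripper_width'])
def touch(off,z0,th=4,zmin=.028):
    p=S+off*u; z=z0; bot.servo_line([*p,z],velocity=.1)
    while z>zmin:
        z-=.001; bot.servo_line([*p,z],velocity=.05); o=get_obs(); f=np.array(o['wrist_force'])-f0
        if abs(f[2])>th: break
    print(off,'z',round(z,4),np.round(o['position'],4),f.round(1),round(o['time_s'],2)); bot.servo_line([*p,z+.004],velocity=.1); return z
z=touch(0,.040)
touch(-.025,z+.003); touch(.03,z+.003)
```

```text
[[ 5.208e-01 -3.453e-01  3.510e-02  2.000e-04]
 [ 5.671e-01 -3.400e-01  2.760e-02  5.000e-04]
 [ 5.313e-01 -4.344e-01  2.190e-02  0.000e+00]
 [ 5.823e-01 -4.331e-01  9.500e-03  3.000e-04]
 [ 5.485e-01 -4.217e-01  2.540e-02  1.000e-04]
 [ 5.616e-01 -4.224e-01  1.930e-02  8.000e-04]]
[[-23.6  48.5]
 [ 25.4  48.1]
 [-24.9 -41.4]
 [ 25.7 -41.4]
 [ -5.7 -32.6]
 [  7.8 -32.6]]
22.5083 6.807802208550023e-05
0 z 0.035 [ 0.5501 -0.3928  0.0357] [-1.6  1.7  7.1] 24.01
-0.025 z 0.033 [ 0.5538 -0.4177  0.0341] [-1.8  2.4 11.2] 25.91
0.03 z 0.037 [ 0.5462 -0.3638  0.0374] [0.8 1.4 4.1] 27.11
```

The fingers feel 17 mm, 19 mm and 20 mm from the notch end to the ramp end. So the notch end is in over the key and the ramp end rides on the rim, with the carrier about 3.4 mm too far towards the ramp. I'll grip it with the wrist turned half round so the camera clears the lip, shift it to -y feeling the force, and release.

```bash
cat > s.py <<'E'
from h import *
psi=.143;u=np.array([-np.sin(psi),np.cos(psi)]);ex=np.array([np.cos(psi),np.sin(psi)]);S=np.array([.550,-.3928])
E
python3 - <<'E'
from s import *
q=Q(psi-np.pi)
bot.servo_line([*S,.12],velocity=.3); hand.move_gripper(.064,20)
bot.reach([*S,.08],q); bot.servo_line([*S,.022],velocity=.1); bot.dwell(.15)
o=get_obs();f0=np.array(o['wrist_force']);print(o['time_s'],np.round(o['position'],4),f0.round(1))
hand.move_gripper(.045,20); o=get_obs(); print(o['gripper_width'],o['grip_force'],np.round(o['wrist_force']-f0,1))
for d in (.0012,.0024,.0034,.0042):
    bot.servo_line([*(S-d*u),.022],velocity=.03); o=get_obs(); f=np.array(o['wrist_force'])-f0
    print(d,f.round(1),(np.array(o['position'])[:2]-S)@u,o['gripper_width'],round(o['time_s'],2))
    if abs(f[:2]@u)>8: break
p=S-d*u
bot.servo_line([*p,.0205],velocity=.03); print(np.round(get_obs()['wrist_force']-f0,1))
hand.move_gripper(.066); o=get_obs(); print(o['time_s'],np.round(o['wrist_force']-f0,1))
bot.servo_line([*p,.07],velocity=.2); hand.move_gripper(0.,30); bot.servo_line([*S,.042],velocity=.15); bot.dwell(.1)
f0=np.array(get_obs()['wrist_force'])
def touch(off,z0,th=4,zmin=.028):
    p=S+off*u; z=z0; bot.servo_line([*p,z],velocity=.1)
    while z>zmin:
        z-=.001; bot.servo_line([*p,z],velocity=.05); o=get_obs(); f=np.array(o['wrist_force'])-f0
        if abs(f[2])>th: break
    print(off,'z',round(z,4),np.round(o['position'],4),f.round(1),round(o['time_s'],2)); bot.servo_line([*p,z+.004],velocity=.1); return z
touch(.03,.039); touch(-.025,.036)
E
```

```text
31.95 [ 0.5505 -0.3932  0.0228] [-1.1  0.6  0.1]
0.04952045088659935 20.897028744220734 [ 1.3 -0.3  6.1]
0.0012 [-0.3  2.4  5.9] -0.001139110719854555 0.04952921209659031 32.47
0.0024 [0.2 3.  6.7] -0.0022250594535123186 0.04956024525204611 32.72
0.0034 [1.3 1.  4.2] -0.0033549299194137474 0.04918502842497975 32.97
0.0042 [1.2 2.2 4.2] -0.004197680570246239 0.049337048626610716 33.22
[0.8 1.4 3.6]
33.775 [ 1.2 -1.3 -0.4]
0.03 z 0.032 [ 0.5459 -0.3632  0.0331] [-3.5  2.8 10.4] 37.45
-0.025 z 0.032 [ 0.5538 -0.4176  0.0331] [-1.9  2.3 11. ] 39.4
```

Both ends now feel 16.1 mm, which matches the seated height. I'll retreat clear and hand in.

Run:
```python
from s import *
p=S-.025*u
bot.servo_line([*p,.20],velocity=.2); bot.dwell(.3)
# numeric check: key still seen inside notch / bystanders unmoved, top view vs. first
import pickle
a=pickle.load(open('c0.pkl','rb'))['top']; bot.reach([.26,-.20,.25],Q(psi-np.pi)); b=cam('top')
for n,P in dict(jar=[.623,.267,.03],carton=[.523,.483,.018],bottle=[.727,-.259,.05]).items():
    x,y=proj(a,P)[0].astype(int); d=np.abs(a['frame'][y-12:y+12,x-12:x+12].astype(int)-b['frame'][y-12:y+12,x-12:x+12])
    print(n,np.median(d),d.mean().round(1))
o=get_obs(); print(o['time_s'],np.round(o['wrist_force'],1))
print(hand_in())
```

```text
jar 3.0 3.0
carton 4.0 3.5
bottle 3.0 2.9
42.35 [-0.3 -0.4 -1.2]
the job is handed in; nothing more can be done
None
```

The carrier tipped over the lip by its own fall and is seated face down, notch over the key, with both ends felt at about 16 mm; the jar, carton and bottle look unmoved in the top view, and the job was handed in at 42.4 s.

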